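# Post the used-up glue stick into the collection box

### The job

The glue stick standing on the desk (the short, slim one, not the taller glue pen or the fat jar) is used up. Post it through the sprung push flap in the sloping face of the grey collection box, letting the stick itself push the flap open, and push it right through so that it drops inside and the flap springs shut behind it. The box only stands on its rubber feet, so do not shove it along, and leave the glue pen, the jar and the rubber stamp where they stand.

Things in the scene. Friction and masses are not known exactly. Their poses are not given: they have to be found in the camera images.
- glue_stick: the used-up glue stick: a round stick standing upright, 25 mm in diameter over its whole length, 88 mm tall (white barrel, cap on its upper 33 mm, cap fixed on), about 30 g. Origin: centre of its underside; z along its axis, upward.
- glue_stick_middle (a point): the middle of the glue stick: on its axis, 44 mm from either end
- collection_box: grey sheet-steel box for spent pens and glue sticks, 170 deep (x) x 170 wide (y) x 235 mm tall, 3 kg, loose on rubber feet. Origin: centre of its underside; front looks along its own -x, z up. Walls 3 mm. Front upright to z = 140 mm; from there a sloping face rises backward at 38 degrees from the horizontal to the flat top. The only way in is the port in the sloping face.
- port_mouth (a point): centre of the port's opening (33 mm along the slope x 56 mm across, along the box's y), at the outer rim of its dark raised frame, which stands 11 mm proud of the sloping face and is 51 x 74 mm outside. Port and frame make a throat 14 mm deep, so a 25 mm stick enters only when tilted forward to within about 20 degrees of the way in.
- way_in (a point): point inside the box 100 mm straight in from port_mouth: from port_mouth to here is the way in, square to the sloping face, in the box frame (0.616, 0, -0.788), that is forward and down, 38 degrees from vertical. The space behind the port is free for 150 mm along it.
- flap_hinge (a point): middle of the flap's hinge, along the port's upper edge just behind the face (the shut flap is 14 mm in from the rim). A stick let go part way stays pinched between the flap's lip and the port's lower edge, leaning some 25 degrees steeper than the way in. Push its tail on with closed fingertips: it drops when they are 20 to 30 mm past the rim. They fit if they close along the box's y.
- flap (a joint): angle of the sprung steel flap behind the port: 0 shut, 1.45 rad fully open. Hinged along the port's upper edge, 36 mm long, it swings inward and up. Its spring gives about 1 N at the lower lip as it begins to open, 2.5 to 3 N when open; the stick passing under it holds it at 0.8 to 1.4 rad. Pushing the stick through takes 1 to 5 N; far more means that it has met the frame.
- glue_pen: bystander: slim glue pen standing upright, 20 mm in diameter, 118 mm tall; origin at the centre of its underside
- glitter_jar: bystander: round jar with a cap, standing upright, 45 mm in diameter, 106 mm tall; origin at the centre of its underside
- rubber_stamp: bystander: rubber stamp with a turned wooden handle, 24 x 60 x 69 mm, standing near the back; origin at the centre of its underside

How it is judged:
By the outcome, as a careful person would: the job done as asked, in the order asked, and still so for the second after the job is handed in, with the robot touching nothing.
It also fails if it takes over 45 s, if anything falls off the work surface, if the arm or the gripper's body presses on something with over 40 N, if the wrist force passes 120 N, or if a joint passes its speed limit or range.

### The arm

A 6-joint arm with a two-finger parallel gripper is mounted at the origin on a cart in front of the work surface, level with it; the furniture and walls round the work are solid. World frame = base frame: x ahead of the robot, y to its left, z up, the work surface at z = 0. Lengths are in m, angles in rad, forces in N, time in s.
With the tool pointing down it reaches from about 0.275 to 1 m from the base axis. Payload 8.4 kg.
Tool frame: the origin (TCP) lies at the very end of the fingers, on their centre line; the grasp point (between the pads) lies 19 mm behind it; z points along the fingers, y is the line along which they close (so a half turn about z gives the same grasp; the last joint's range is limited). The gripper opens to 85 mm and grips with 20 to 120 N. Pads are 22 mm wide; open, the fingers measure 114 mm over their backs; the gripper's body (76 mm by 85 mm) begins 54 mm behind the grasp point. The pads swing forward as they close: fully open they stand 13 mm farther back than shut.
Start: joints at [1.333, 0.353, 1.633, -0, 1.155, -0.002], TCP at [0.146, 0.608, 0.231] pointing down, gripper open.
Joint ranges: [-2.63, 2.63], [-0.92, 2.1], [0.06, 2.66], [-1.3, 4.44], [0, 2.69], [-3.02, 3.02]. Speed limits (rad/s): [2.22, 2.22, 2.79, 3.14, 3.14, 3.14].

### API

Orientations are given as a unit quaternion [w, x, y, z].
In Python, from station import arm gives the robot as it stands.
- The arm moves only by the tool nudge_tcp, called after "Request:" in YAML: its name, and indented under it one key for each argument. Schema: {"type":"object","properties":{"deltas":{"type":"array","items":{"type":"array","items":{"type":"number"},"minItems":5,"maxItems":5},"minItems":1,"maxItems":20},"squeeze":{"type":"number"},"only":{"type":"string"},"quiet":{"type":"boolean"},"lines":{"type":"string"}},"required":["deltas"],"additionalProperties":false}. deltas is a list of rows, 1 to 20 of them, each of 5 numbers: the opening from 0.0 (shut) to 1.0 (fully open), then dx, dy, dz in m, then a turn about the tool's z in rad; each row is the pose to reach, as a shift and turn from the pose commanded when the call began, along the tool's axes at that moment; what a row does not reach only later rows make up. A row lasts 1/12 s, in which the tool goes at most 0.0417 m and 0.125 rad, less where a joint would pass 70% of its speed; a pose out of reach is approached as far as the arm can. The fingers move at their own pace and stop on an object; squeeze is the grip in N (left out, the last holds). Time passes only in rows, so rows that do not move let the fingers close. The tool returns the time, the measured TCP pose, the force, the opening and the grip force at its end. only (a regular expression) keeps the lines of the reply that match it, lines (a string "A,B") keeps lines A to B, and quiet returns only ok. Input that does not fit is refused with a message, and nothing moves.
- arm.get_state(): the state, without advancing time (a new reading comes with each control period).
- arm.read_camera(name): name is "scene" or "top" or "wrist"; returns a dict with "frame" (384x512x3 uint8, blue, green, red), "fovy" (degrees; the focal length in pixels is half the picture's height over the tangent of half this angle, whatever the lens; pixels are square), "cx", "cy" (the principal point, pixels), "pose" (4x4, takes a point from camera to world coordinates). Camera axes: x right, y down, z forward; pixel columns grow to the right and rows downward; lengths in m; the calibration is good to about 2 mm. The wrist camera is an equidistant fisheye: a pixel r from the principal point sees the ray r / f radians off the axis. A picture is of the moment at which its call begins. There is no depth.
- arm.finish_job(): hands the job in; it is judged then, once.
The state is a dict: "t": time; "q": joint angles; "qvel": joint speeds; "joint_efforts": joint torques, N m; "eef_pos": TCP position; "tool_rot": TCP orientation; "contact_force": force on the tool from outside, world axes, zero at the start; "ft_torque": the same for the moment, N m; "gripper_width": opening from 0.0 (shut) to 1.0 (fully open); "gripper_force": force on a finger pad.
Only numpy, scipy, OpenCV 4.12 (cv2) and the standard library are available. Lean on these libraries where they do the work, as an engineer would, in place of code of your own. Each camera call takes 0.05 s, during which the arm holds its last target. There are 200 camera calls.

## Working session

There is one attempt and no reset: what is moved stays moved. The work goes in short steps, Python scripts to look and compute and a tool call to move; the robot and the scene stay as the last step left them, time stands still between calls to the robot, and variables do not carry over. Pictures are saved under pics/ and viewed, at most 10 in all, crops included, and the job is handed in when it is done.

```bash
ls; mkdir -p pics; python3 - <<'E'
from station import arm
import cv2,numpy as np
ims=[]
for n in ["scene","top"]:
    c=arm.read_camera(n); cv2.imwrite(f"pics/{n}0.png",c["frame"]); print(n,c["fovy"],c["cx"],c["cy"],np.round(c["pose"],3).tolist())
s=arm.get_state(); print(s["t"],s["eef_pos"],s["tool_rot"],s["contact_force"])
E
```

```text
pics
station.py
scene 54.68706968671438 254.91525345225622 191.37028375138843 [[0.729, -0.311, 0.61, 0.037], [-0.684, -0.298, 0.666, -0.625], [-0.025, -0.903, -0.43, 0.502], [0.0, 0.0, 0.0, 1.0]]
top 48.69939464820064 255.99885054578385 191.24431523536092 [[-0.022, -0.985, 0.17, 0.424], [-1.0, 0.022, 0.002, -0.044], [-0.006, -0.17, -0.985, 1.088], [0.0, 0.0, 0.0, 1.0]]
0.1 [0.14594861 0.60729543 0.2306306 ] [-6.46288897e-05  1.17648775e-01  9.93055078e-01 -6.11710541e-04] [-0.50680446  0.37205019 -0.13964437]
```

View pics/scene0.png

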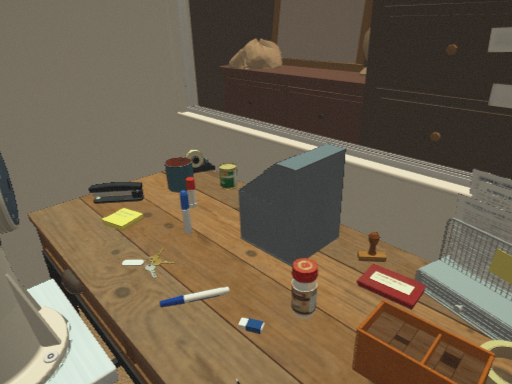

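View pics/top0.png

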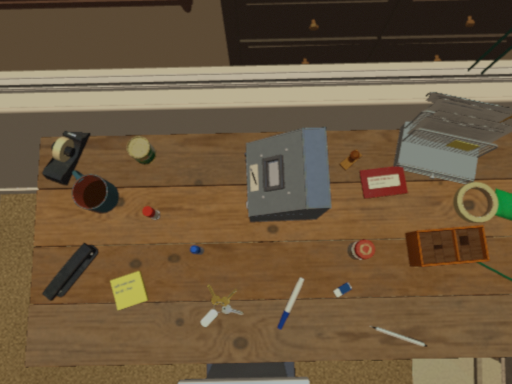

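The glue stick has the red cap: top (148,211), scene (190,185). The taller pen has the blue cap: top (195,250). The box port is at top (274,174), facing world +y. I'll zoom in and add the wrist view.

```bash
python3 - <<'E'
from station import arm
import cv2,numpy as np
s=cv2.imread("pics/scene0.png");t=cv2.imread("pics/top0.png")
z=lambda i,x,y,w,h,k:cv2.resize(i[y:y+h,x:x+w],None,fx=k,fy=k,interpolation=cv2.INTER_CUBIC)
a=z(t,235,120,100,105,4) # 400x420
b=z(s,165,165,50,75,5) # 250x375
c=z(t,135,200,30,25,5)
o=np.zeros((600,800,3),np.uint8)
o[:420,:400]=a;o[:375,410:660]=b;o[430:555,:150]=c
cv2.imwrite("pics/crop.png",o)
c=arm.read_camera("wrist");cv2.imwrite("pics/w0.png",c["frame"]);print(c["fovy"],c["cx"],c["cy"],np.round(c["pose"],3).tolist())
E
```

```text
65.70646984690485 252.70766319641177 191.49316237222422 [[0.233, 0.936, 0.264, 0.079], [0.972, -0.224, -0.064, 0.623], [-0.001, 0.272, -0.962, 0.373], [0.0, 0.0, 0.0, 1.0]]
```
View pics/crop.png

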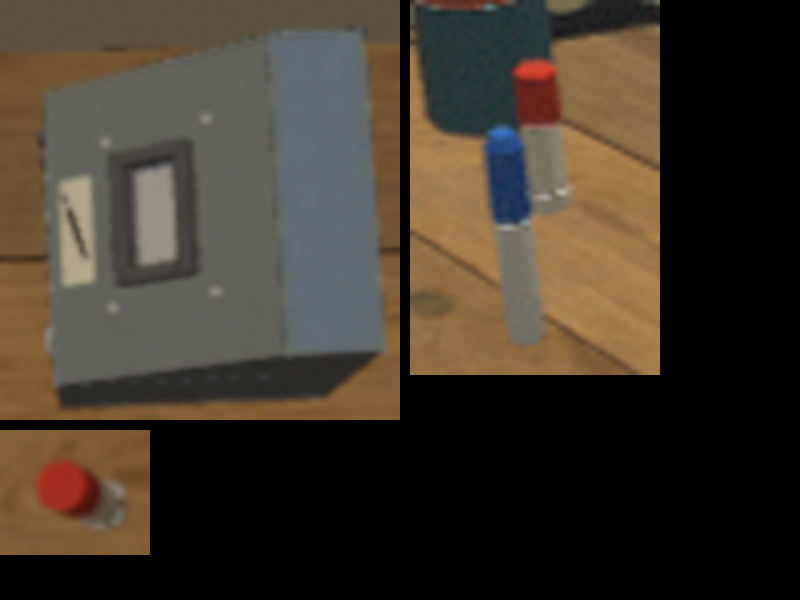

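View pics/w0.png

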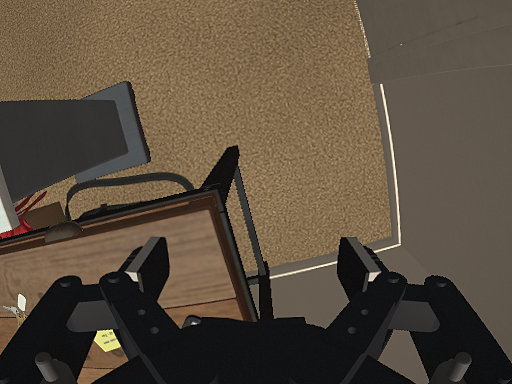

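Crop: stick cap-top centre is at top (148.2,211.4) and scene (190,179); its base is at scene (193.4,206). The frame's outer corners in top px are about (262.5,158.8), (282.5,155), (284.3,187.5) and (265,191.3). The wrist view shows only floor and the desk edge, so it's no use from here. Next I'll fit positions.

```bash
cat > h.py <<'E'
import numpy as np
from station import arm
from scipy.optimize import least_squares
def cam(n,c=None):
    c=c or arm.read_camera(n); T=np.array(c["pose"]); f=192/np.tan(np.radians(c["fovy"])/2)
    return dict(T=T,f=f,c=np.array([c["cx"],c["cy"]]),fish=(n=="wrist"),frame=c["frame"])
def proj(C,P):
    p=(np.atleast_2d(P)-C["T"][:3,3])@C["T"][:3,:3]
    if C["fish"]:
        r=np.linalg.norm(p[:,:2],axis=1); th=np.arctan2(r,p[:,2]); return C["c"]+p[:,:2]*(C["f"]*th/r)[:,None]
    return C["c"]+C["f"]*p[:,:2]/p[:,2:]
A=np.radians(38)
def box2w(v,P):
    x,y,yaw=v[:3];c,s=np.cos(yaw),np.sin(yaw);P=np.atleast_2d(P)
    return P@np.array([[c,-s,0],[s,c,0],[0,0,1]]).T+[x,y,0]
def slope(u,w,h): # u up-slope from front edge, w along box y, h proud
    return [-.085+u*np.cos(A)-h*np.sin(A), w, .14+u*np.sin(A)+h*np.cos(A)]
E
python3 - <<'E'
from h import *
S=cam("scene");T=cam("top")
r=least_squares(lambda P:np.r_[(proj(S,P)-[190,179]).ravel(),(proj(T,P)-[148.2,211.4]).ravel()],[.4,.2,.09]);print("cap",r.x,r.fun)
# pen top
r=least_squares(lambda P:np.r_[(proj(S,P)-[183.8,191]).ravel(),(proj(T,P)-[195.5,250]).ravel()],[.3,.1,.1]);print("pen",r.x,r.fun)
# stick base, z=0 scene
r=least_squares(lambda P:(proj(S,[P[0],P[1],0])-[193.4,207]).ravel(),[.4,.2]);print("base",r.x)
q=lambda x,y:[235+x/4-.4,120+y/4-.4]
# box front=-x looks world +y -> box +y = world +x : yaw=-90
xt=.0366-.0000
def pts(u0): 
    P=[[xt,.085,.235],[.085,.085,.235],[.085,-.085,.235],[xt,-.085,.235],[-.085,.085,.14],[-.085,-.085,.14]]
    for u,w in((u0-.0255,.037),(u0+.0255,.037),(u0+.0255,-.037),(u0-.0255,-.037)): P.append(slope(u,w,.011))
    return P
m=np.array([q(268,37),q(360,30),q(383,348),q(285,355),q(45,92),q(57,385),q(110,155),q(190,140),q(197,270),q(120,285)])
f=lambda v:(proj(T,box2w(v,pts(v[3])))-m).ravel()
r=least_squares(f,[.5,-.1,-1.57,.07],x_scale=[.1,.1,1,.1]);print("box",r.x);print(np.round(r.fun.reshape(-1,2),1).tolist())
v=r.x;pm=box2w(v,slope(v[3],0,.011))[0];print("port",pm,"top px",proj(T,pm))
print("scene proj",np.round(proj(S,box2w(v,[[.085,.085,.235],[.085,-.085,.235],[xt,-.085,.235],[-.085,-.085,.14],[-.085,-.085,0],[.085,-.085,0]])),1).tolist())
print("way",box2w([0,0,v[2]],[.616,0,-.788]))
E
```

```text
cap [0.55528802 0.21602641 0.08503799] [-0.54237371  0.04298564  0.23923702 -0.38869764]
pen [0.46074106 0.09781974 0.11861121] [-0.72780546  0.05118559  0.3490618  -0.58294014]
base [0.55217034 0.20626984]
box [ 0.61798782 -0.10547672 -1.55190233  0.08258143]
[[0.2, -0.9], [0.3, -0.1], [0.3, 0.8], [0.9, 0.1], [-0.7, 0.5], [-0.9, 0.3], [0.6, -0.5], [-0.3, -1.2], [-0.2, 0.6], [-0.4, 0.2]]
port [ 0.61748343 -0.07878426  0.19951033] top px [[272.94425573 172.45142751]]
scene proj [[344.5, 147.4], [293.9, 169.1], [275.2, 162.9], [236.7, 188.6], [239.4, 239.9], [291.7, 269.4]]
way [[ 0.01163801 -0.61589005 -0.788     ]]
```

Request:
nudge_tcp:
  deltas:
    - [1,-0.489,-0.2845,0.03,1.316]
    - [1,-0.489,-0.2845,0.03,1.316]
    - [1,-0.489,-0.2845,0.03,1.316]
    - [1,-0.489,-0.2845,0.03,1.316]
    - [1,-0.489,-0.2845,0.03,1.316]
    - [1,-0.489,-0.2845,0.03,1.316]
    - [1,-0.489,-0.2845,0.03,1.316]
    - [1,-0.489,-0.2845,0.03,1.316]
    - [1,-0.489,-0.2845,0.03,1.316]
    - [1,-0.489,-0.2845,0.03,1.316]
    - [1,-0.489,-0.2845,0.03,1.316]
    - [1,-0.489,-0.2845,0.03,1.316]
    - [1,-0.489,-0.2845,0.03,1.316]
    - [1,-0.489,-0.2845,0.03,1.316]
    - [1,-0.489,-0.2845,0.03,1.316]
    - [1,-0.489,-0.2845,0.03,1.316]
  squeeze: 20

```text
t: 1.58
eef_pos: [0.5555, 0.2158, 0.2009]
tool_rot: [-0.0, 0.701, 0.713, -0.0]
contact_force: [-0.5, 0.5, -0.2]
gripper_width: 0.997
gripper_force: 0.0
```

```bash
python3 - <<'E'
from h import *
import cv2
C=cam("wrist");np.save("pics/w1.npy",C,allow_pickle=True);cv2.imwrite("pics/w1.png",C["frame"])
s=cv2.imread("pics/scene0.png")[135:285,225:360]
o=np.zeros((600,800,3),np.uint8);o[:384,:512]=C["frame"];o[:450,512:800]=cv2.resize(s,None,fx=3,fy=3)[:450,:288]
# box side crop continues 
cv2.imwrite("pics/v1.png",o)
E
```

```text
(no output)
```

View pics/v1.png

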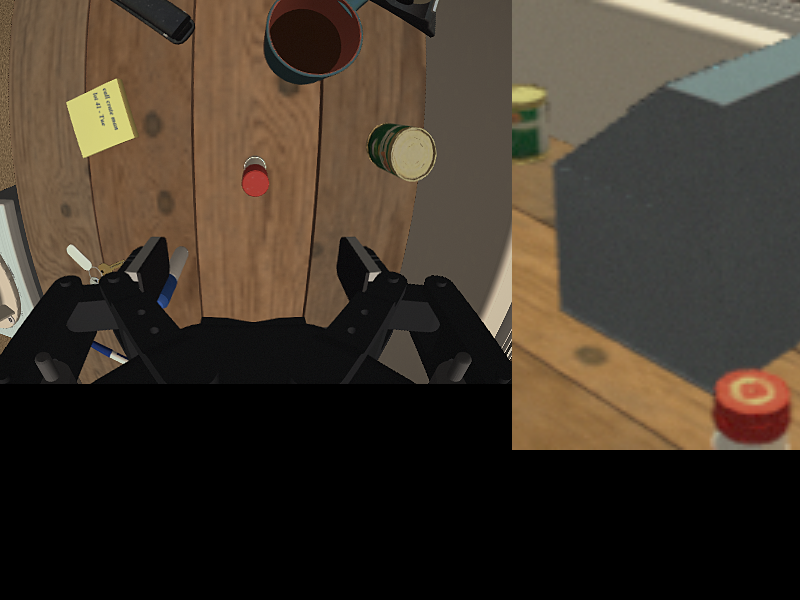

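Wrist view: cap top is near (256,184). The scene crop gives the box corners. I'll do a joint refit.

```bash
python3 - <<'E'
from h import *
S=cam("scene");T=cam("top");W=cam("wrist")
print(proj(W,[[.5553,.216,.086],[.5553,.216,0]]))
hsv=__import__("cv2").cvtColor(W["frame"],40)[150:210,235:280]
m=((hsv[...,0]<8)|(hsv[...,0]>172))&(hsv[...,1]>150)&(hsv[...,2]>60);ys,xs=np.nonzero(m);print("blob",xs.mean()+235,ys.mean()+150,xs.min()+235,xs.max()+235,ys.min()+150,ys.max()+150)
g=lambda P:np.r_[(proj(S,P)-[190,179]).ravel(),(proj(T,P)-[148.2,211.4]).ravel(),(proj(W,P)-[256,184]).ravel()]
r=least_squares(g,[.55,.2,.09]);print("cap",r.x,np.round(r.fun,2))
q=lambda x,y:[235+x/4-.4,120+y/4-.4]
k=lambda x,y:[225+(x-512)/3-.3,135+y/3-.3]
xt=.0366
def pts(u0): 
    P=[[xt,.085,.235],[.085,.085,.235],[.085,-.085,.235],[xt,-.085,.235],[-.085,.085,.14],[-.085,-.085,.14]]
    for u,w in((u0-.0255,.037),(u0+.0255,.037),(u0+.0255,-.037),(u0-.0255,-.037)): P.append(slope(u,w,.011))
    return P
m=np.array([q(268,37),q(360,30),q(383,348),q(285,355),q(45,92),q(57,385),q(110,155),q(190,140),q(197,270),q(120,285)])
ps=[[xt,.085,.235],[xt,-.085,.235],[-.085,-.085,.14],[-.085,-.085,0],[.085,-.085,0],[-.085,.085,.14]]
ps=[[xt,-.085,.235],[-.085,-.085,.14],[-.085,-.085,0]]
ms=np.array([k(725,105),k(556,165),k(560,307)])
print(np.round(proj(S,box2w([.618,-.1055,-1.552],[[xt,.085,.235],[xt,-.085,.235],[-.085,.085,.14],[-.085,-.085,.14],[-.085,-.085,0],[.085,-.085,0]])),1).tolist(), np.round(ms,1).tolist(),k(670,88),k(720,390))
E
```

```text
[[254.07292376 188.52951376]
 [253.75853781 169.44470679]]
blob 256.39606741573033 182.26404494382024 243 270 166 198
cap [0.55689195 0.21891195 0.08184008] [-0.53  0.63 -0.61 -0.86 -0.13  0.27]
[[326.3, 142.8], [275.2, 162.9], [285.6, 168.2], [236.8, 188.6], [239.4, 239.9], [291.8, 269.4]] [[295.7, 169.7], [239.4, 189.7], [240.7, 237.0]] [277.3666666666667, 164.03333333333333] [294.0333333333333, 264.7]
```

```bash
python3 - <<'E'
from h import *
S=cam("scene");T=cam("top")
q=lambda x,y:[235+x/4-.4,120+y/4-.4]
xt=.0366
def pts(u0): 
    P=[[xt,.085,.235],[.085,.085,.235],[.085,-.085,.235],[xt,-.085,.235],[-.085,.085,.14],[-.085,-.085,.14]]
    for u,w in((u0-.0255,.037),(u0+.0255,.037),(u0+.0255,-.037),(u0-.0255,-.037)): P.append(slope(u,w,.011))
    return P
m=np.array([q(268,37),q(360,30),q(383,348),q(285,355),q(45,92),q(57,385),q(110,155),q(190,140),q(197,270),q(120,285)])
ps=[[xt,-.085,.235],[-.085,-.085,.14]]
ms=np.array([[277.4,164],[239.4,189.7]])
f=lambda v:np.r_[(proj(T,box2w(v,pts(v[3]))+[0,0,v[4]])-m).ravel(),2*(proj(S,box2w(v,ps)+[0,0,v[4]])-ms).ravel()]
for fix in(0,1):
    g=(lambda v:f(np.r_[v,0])) if fix else f
    r=least_squares(g,[.6,-.1,-1.57,.08]+[0]*(1-fix));v=r.x;print(np.round(v,4));print(np.round(r.fun.reshape(-1,2),1).tolist())
    print("port",box2w(v,slope(v[3],0,.011))[0]+[0,0,0 if fix else v[4]])
E
```

```text
[ 0.6202 -0.1074 -1.5492  0.0801 -0.0032]
[[0.8, -1.5], [0.8, -0.8], [1.0, -0.2], [1.7, -0.9], [0.1, 0.0], [0.1, -0.4], [0.6, -0.8], [-0.5, -1.6], [-0.3, 0.0], [-0.4, -0.3], [-1.1, 0.8], [-2.6, 0.5]]
port [ 0.61958912 -0.07880019  0.19474429]
[ 0.6191 -0.108  -1.5442  0.0793]
[[1.1, -1.6], [1.2, -1.0], [1.8, -0.1], [2.5, -0.7], [0.1, 0.3], [0.5, 0.1], [0.5, -0.6], [-0.5, -1.4], [-0.1, 0.3], [-0.3, 0.1], [-1.0, -1.8], [-3.2, -1.4]]
port [ 0.61834198 -0.07878708  0.19751026]
```

Request:
nudge_tcp:
  deltas:
    - [1,0.0037,0.0015,0.04,0]
    - [1,0.0037,0.0015,0.08,0]
    - [1,0.0037,0.0015,0.12,0]
    - [1,0.0037,0.0015,0.151,0]
    - [1,0.0037,0.0015,0.151,0]
    - [0,0.0037,0.0015,0.151,0]
    - [0,0.0037,0.0015,0.151,0]
    - [0,0.0037,0.0015,0.151,0]
    - [0,0.0037,0.0015,0.151,0]
    - [0,0.0037,0.0015,0.151,0]
    - [0,0.0037,0.0015,0.151,0]
    - [0,0.0037,0.0015,0.151,0]
    - [0,0.0037,0.0015,0.151,0]
  squeeze: 20

```text
t: 2.97
eef_pos: [0.5575, 0.221, 0.0522]
tool_rot: [0.001, 0.7, 0.714, 0.001]
contact_force: [-1.0, -1.3, 8.7]
gripper_width: 0.289
gripper_force: 21.0
```

Request:
nudge_tcp:
  deltas:
    - [0,0.006,0,0,0]
    - [0,0.0125,0,0,0]
    - [0,0.019,0,0,0]
    - [0,0.025,0,0.001,0]
    - [0,0.031,0,0.0025,0]
    - [0,0.037,0,0.0045,0]
    - [0,0.043,0,0.0075,0]
    - [0,0.0485,0,0.0105,0]
    - [0,0.0485,0,0.0105,0]
  squeeze: 20

```text
t: 3.72
eef_pos: [0.5568, 0.2707, 0.0416]
tool_rot: [0.0, 0.7, 0.714, 0.002]
contact_force: [-1.7, 1.5, 9.4]
gripper_width: 0.288
gripper_force: 22.2
```

```bash
python3 - <<'E'
from h import *
import cv2
o=np.zeros((600,800,3),np.uint8)
S=cam("scene");T=cam("top");W=cam("wrist")
o[:384,:512]=W["frame"]
o[:288,512:]=cv2.resize(S["frame"][150:246,150:246],None,fx=3,fy=3)
o[300:600,512:]=cv2.resize(T["frame"][170:270,100:196],None,fx=3,fy=3)
cv2.imwrite("pics/v2.png",o)
E
```

```text
(no output)
```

View pics/v2.png

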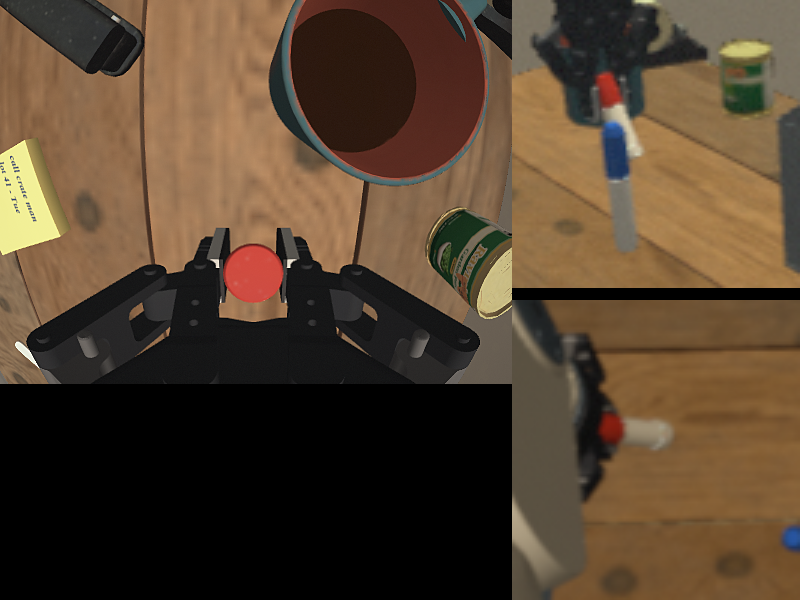

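Wrist shows the cap held square between the pads (253,273). Top shows the stick leaning, with its lower end near (150.7,214.3); in scene it is near (190,200). Next: check the tilt.

```bash
python3 - <<'E'
from h import *
S=cam("scene");T=cam("top")
r=least_squares(lambda P:np.r_[(proj(S,P)-[190,199.5]).ravel(),(proj(T,P)-[150.2,214]).ravel()],[.55,.2,.01]);e=r.x;print(e,r.fun)
p=arm.get_state()["eef_pos"];g=p+[0,0,.019+.003];d=e-g;print(g,d,np.linalg.norm(d),np.degrees(np.arctan2(np.hypot(d[0],d[1]),-d[2])))
print(proj(T,[[.557,.222,.008],[.557,.215,.008]]),proj(S,[[.557,.222,.008],[.557,.215,.008]]))
E
```

```text
[0.5570918  0.22939614 0.014577  ] [-0.18601054  0.01445861  0.08419248 -0.13743101]
[0.55681274 0.27020704 0.06380905] [ 0.00027906 -0.0408109  -0.04923206] 0.0639484376827482 39.65768134086541
[[153.81144878 214.13573933]
 [156.53992822 214.07482614]] [[191.43663464 202.30449974]
 [192.79720389 203.06236218]]
```

Request:
nudge_tcp:
  deltas:
    - [0,0,0,0,0]
    - [0,0,0,-0.04,0]
    - [0,0,0,-0.08,0]
    - [0,0,0,-0.12,0]
    - [0,0,0,-0.16,0]
    - [0,-0.03,0.005,-0.207,0]
    - [0,-0.07,0.013,-0.207,0]
    - [0,-0.11,0.021,-0.207,0]
    - [0,-0.15,0.029,-0.207,0]
    - [0,-0.19,0.036,-0.207,0]
    - [0,-0.23,0.044,-0.207,0]
    - [0,-0.265,0.05,-0.207,0]
    - [0,-0.292,0.0562,-0.207,0]
    - [0,-0.292,0.0562,-0.207,0]
    - [0,-0.292,0.0562,-0.207,0]
  squeeze: 60

```text
t: 5.22
eef_pos: [0.6174, -0.0233, 0.2473]
tool_rot: [0.0, 0.701, 0.713, 0.0]
contact_force: [-0.4, 0.9, -1.0]
gripper_width: 0.278
gripper_force: 58.9
```

```bash
python3 - <<'E'
from h import *
import cv2
o=np.zeros((600,800,3),np.uint8)
S=cam("scene");T=cam("top");W=cam("wrist")
o[:288,:384]=cv2.resize(W["frame"],None,fx=.75,fy=.75)
o[300:600,:400]=cv2.resize(S["frame"][80:180,230:363],(400,300))
o[:480,400:]=cv2.resize(T["frame"][110:230,230:330],(400,480))
cv2.imwrite("pics/v3.png",o)
E
```

```text
(no output)
```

View pics/v3.png

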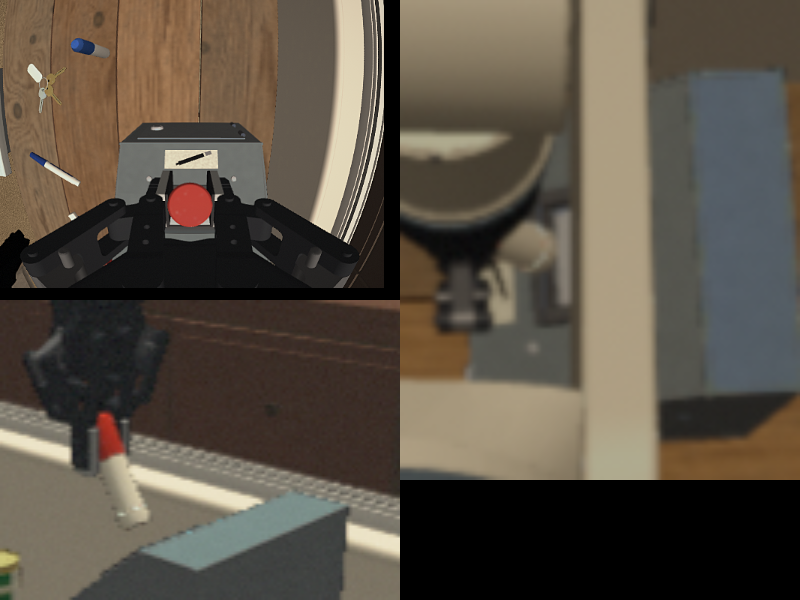

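Stick is held, tilted; nose end is at top (262,172) and scene (274.2,152.3), lined up with the frame. Measuring the nose against the port.

```bash
python3 - <<'E'
from h import *
S=cam("scene");T=cam("top")
P=np.array([.619,-.079,.198]);way=np.array([.013,-.616,-.788]);up=np.array([.013*-1.28,0,0]) 
n=least_squares(lambda P:np.r_[(proj(S,P)-[274.3,152]).ravel(),(proj(T,P)-[261.5,171.8]).ravel()],[.6,-.06,.2]);e=n.x;print("nose",e,n.fun)
p=np.array(arm.get_state()["eef_pos"]);print("nose-TCP",e-p,"pred",p+[0,-.0434,-.0308])
for q in(e,p+[0,-.0434,-.0308]):
    d=q-P;t=d@way;l=d-t*way;print("along",t,"off",l,"upslope",l@np.array([.0,-.788,.616]))
print(proj(T,[P,P-.03*way]),proj(S,[P]))
E
```

```text
nose [ 0.61790592 -0.05561543  0.21441534] [-1.13763839  0.21484314  0.68153734 -0.80976673]
nose-TCP [ 0.0008468  -0.03510514 -0.03255652] pred [ 0.61705912 -0.06391029  0.21617187]
along -0.02735440904999344 off [-0.00073847  0.00653425 -0.00513993] upslope -0.008315188872493991
along -0.02363992311279816 off [-0.00163356  0.00052752 -0.00045639] upslope -0.0006968191796500544
[[273.00110152 171.90872006]
 [264.54787068 169.85755506]] [[280.85412882 161.22981804]]
```

```bash
cat >> h.py <<'E'
def hull(C,p,th,L,yaw=-1.549):
    import cv2
    th=np.radians(th);G=np.array(p)+[0,0,.022];w=np.array([np.sin(th)*np.cos(yaw),np.sin(th)*np.sin(yaw),-np.cos(th)])
    u=np.array([-np.sin(yaw),np.cos(yaw),0]);v=np.cross(w,u);t=np.linspace(0,2*np.pi,40)
    c=.0125*(np.outer(np.cos(t),u)+np.outer(np.sin(t),v))
    return [proj(C,G+w*(L-d)+c) for d in(0,.055,.088)]
E
python3 - <<'E'
from h import *
import cv2
p=np.array(arm.get_state()["eef_pos"]);print(p)
o=np.zeros((600,800,3),np.uint8)
S=cam("scene");T=cam("top")
def panel(C,x,y,w,h,k,X,Y,th):
    i=cv2.resize(C["frame"][y:y+h,x:x+w],None,fx=k,fy=k,interpolation=cv2.INTER_CUBIC)
    if th:
        for e in hull(C,p,th,.071): cv2.polylines(i,[np.int32((e-[x,y]+.5)*k)],True,(0,255,0),1)
    o[Y:Y+h*k,X:X+w*k]=i
for j,th in enumerate((0,33,39)):
    panel(S,250,110,44,50,6,j*266,0,th)
    panel(T,245,155,44,48,6,j*266,305,th)
cv2.imwrite("pics/v4.png",o)
E
```

```text
[ 0.61705912 -0.02051029  0.24697187]
```

View pics/v4.png

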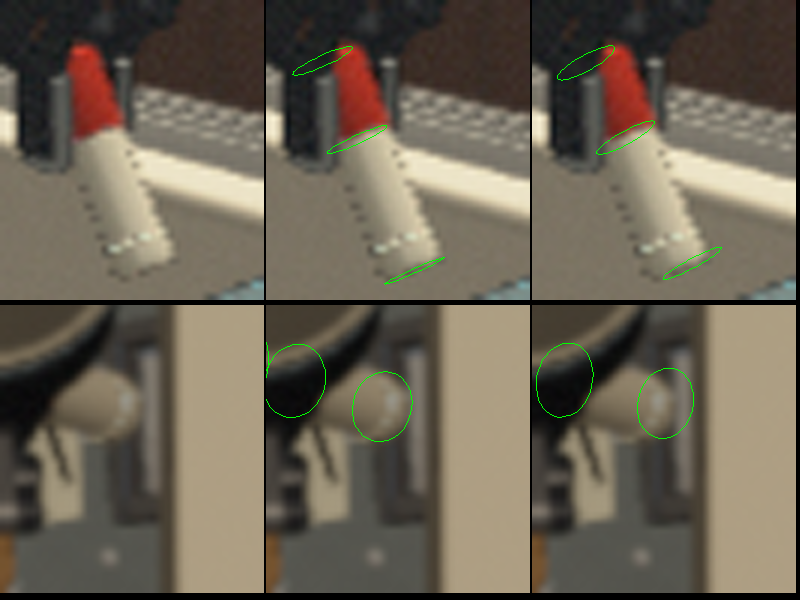

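Both views put the stick at about 30° from vertical (the fitted 33° outline overshoots the nose by 1–2 px in top). It's within tolerance, but the nose sits about 11 mm too far down-slope. I'll shift it up-slope, then advance along the stick axis.

Request:
nudge_tcp:
  deltas:
    - [0,-0.009,0,-0.002,0]
    - [0,-0.0174,0,-0.002,0]
    - [0,-0.0174,0,-0.002,0]
    - [0,-0.0174,0,-0.002,0]
  squeeze: 60

```text
t: 5.9
eef_pos: [0.6176, -0.0399, 0.2488]
tool_rot: [0.0, 0.701, 0.713, 0.0]
contact_force: [0.3, 0.2, -0.1]
gripper_width: 0.281
gripper_force: 58.9
```

Request:
nudge_tcp:
  deltas:
    - [0,-0.003,0,0.005,0]
    - [0,-0.006,0,0.0105,0]
    - [0,-0.0084,0,0.015,0]
    - [0,-0.0084,0,0.015,0]
  squeeze: 60

```text
t: 6.23
eef_pos: [0.6193, -0.0442, 0.2368]
tool_rot: [-0.001, 0.701, 0.713, 0.004]
contact_force: [-4.7, 20.1, 24.1]
gripper_width: 0.276
gripper_force: 62.3
```

```bash
python3 - <<'E'
from h import *
import cv2
o=np.zeros((600,800,3),np.uint8)
S=cam("scene");T=cam("top")
p=np.array(arm.get_state()["eef_pos"]);pm=np.array([.618,-.079,.198])
i=T["frame"][145:205,240:306]
o[:480,:528]=cv2.resize(i,None,fx=8,fy=8,interpolation=cv2.INTER_CUBIC)
for e in hull(T,p,30,.070)[:1]: cv2.polylines(o,[np.int32((e-[240,145]+.5)*8)],True,(0,255,0),1)
cv2.circle(o,tuple(np.int32((proj(T,pm)[0]-[240,145]+.5)*8)),4,(0,0,255),-1)
o[:600,536:]=cv2.resize(S["frame"][110:210,250:294],(264,600),interpolation=cv2.INTER_CUBIC)
cv2.imwrite("pics/v5.png",o)
E
```

```text
(no output)
```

View pics/v5.png

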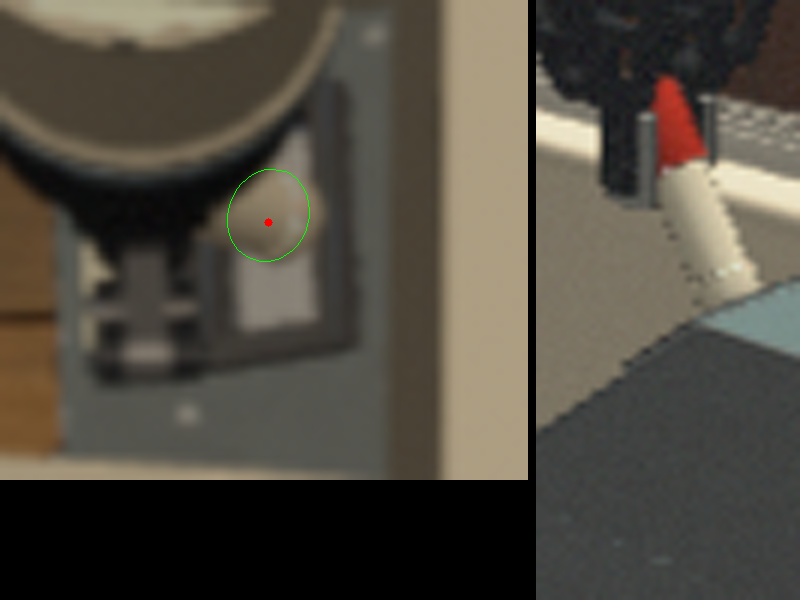

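The wrist force of about 31 N says the nose met the frame. In top the nose (right edge ≈ crop 325) overlaps the upper rim bar, so it's about 3–4 mm too far up-slope. I'll back off and shift down-slope.

Request:
nudge_tcp:
  deltas:
    - [0,0.0039,0,-0.007,0]
    - [0,0.0072,0,-0.0045,0]
    - [0,0.0072,0,-0.0045,0]
  squeeze: 60

```text
t: 6.58
eef_pos: [0.6173, -0.0401, 0.2374]
tool_rot: [-0.0, 0.7, 0.714, -0.0]
contact_force: [0.1, -0.1, -0.6]
gripper_width: 0.277
gripper_force: 59.6
```

Request:
nudge_tcp:
  deltas:
    - [0,-0.0015,0,0.0026,0]
    - [0,-0.003,0,0.0052,0]
    - [0,-0.003,0,0.0052,0]
  squeeze: 60

```text
t: 6.83
eef_pos: [0.618, -0.0414, 0.2347]
tool_rot: [-0.001, 0.701, 0.714, 0.002]
contact_force: [-6.3, 11.9, 20.9]
gripper_width: 0.283
gripper_force: 62.4
```

```bash
python3 - <<'E'
from h import *
import cv2
s=arm.get_state();print(s["contact_force"],s["ft_torque"],s["eef_pos"])
T=cam("top");S=cam("scene")
# has the box moved? compare unoccluded box strips with start
for n,C,(x,y,w,h) in(("top",T,(285,195,45,28)),("scene",S,(296,175,60,90)),("scene-side",S,(245,190,60,75))):
    a=cv2.imread(f"pics/{n.split('-')[0]}0.png",0)[y:y+h,x:x+w];b=cv2.cvtColor(C["frame"],6)[y:y+h,x:x+w]
    print(n,cv2.phaseCorrelate(np.float32(a),np.float32(b)))
# rows of gray profile across the port in top now, mean over 3 rows
g=cv2.cvtColor(T["frame"],6)
for r in (166,170,173,176,180,184): print(r,g[r,258:288].tolist())
g0=cv2.imread("pics/top0.png",0)
for r in (166,170,173,176,180,184): print(r,g0[r,258:288].tolist())
E
```

```text
[-6.25411867 11.91829051 20.85151898] [ 1.64386562  1.22227854 -0.28652318] [ 0.61795684 -0.04141774  0.23471348]
top ((3.151757738803365, 16.911808317031152), -0.06428333423755787)
scene ((0.024256095004012934, -0.1015081901410042), 1.0277413815039176)
scene-side ((-0.027206731316837818, 0.5126490239903347), 1.0046032320658367)
166 [74, 70, 69, 66, 62, 60, 52, 32, 24, 18, 12, 12, 19, 51, 83, 112, 127, 126, 126, 116, 87, 61, 60, 55, 50, 60, 77, 81, 74, 67]
170 [15, 10, 10, 10, 13, 11, 14, 18, 36, 65, 94, 115, 127, 130, 131, 132, 134, 141, 138, 125, 103, 68, 59, 56, 51, 59, 75, 80, 74, 68]
173 [12, 13, 13, 9, 14, 16, 38, 74, 95, 101, 104, 107, 110, 113, 115, 117, 121, 136, 137, 120, 106, 78, 60, 56, 52, 55, 73, 81, 74, 68]
176 [30, 22, 17, 22, 45, 57, 58, 61, 64, 67, 76, 79, 76, 79, 93, 106, 110, 105, 99, 101, 89, 66, 58, 58, 54, 54, 73, 81, 74, 68]
180 [60, 50, 45, 49, 48, 48, 55, 58, 55, 49, 66, 98, 121, 129, 130, 130, 130, 130, 130, 129, 113, 79, 59, 59, 55, 51, 69, 81, 74, 68]
184 [73, 83, 92, 98, 90, 66, 58, 59, 56, 50, 63, 90, 116, 128, 129, 128, 126, 121, 120, 118, 100, 69, 57, 60, 56, 50, 63, 75, 74, 67]
166 [108, 97, 95, 95, 85, 69, 69, 66, 58, 63, 90, 125, 142, 144, 144, 143, 143, 144, 143, 131, 99, 69, 69, 65, 58, 70, 88, 96, 96, 96]
170 [113, 97, 96, 95, 83, 68, 67, 64, 58, 63, 86, 123, 142, 144, 144, 143, 144, 144, 145, 141, 116, 74, 68, 65, 60, 67, 86, 96, 97, 97]
173 [119, 98, 96, 95, 84, 69, 67, 65, 60, 63, 83, 122, 143, 144, 145, 144, 144, 144, 145, 143, 118, 74, 67, 64, 59, 64, 83, 95, 97, 98]
176 [122, 99, 97, 95, 85, 71, 66, 67, 62, 62, 81, 119, 141, 144, 145, 144, 144, 145, 145, 144, 122, 82, 67, 66, 62, 64, 82, 96, 97, 97]
180 [129, 101, 96, 95, 82, 67, 65, 68, 64, 58, 76, 113, 138, 144, 145, 145, 145, 145, 145, 144, 127, 89, 68, 68, 64, 59, 79, 96, 98, 97]
184 [135, 103, 97, 96, 87, 72, 66, 69, 65, 57, 69, 99, 130, 143, 145, 144, 140, 136, 136, 133, 113, 78, 66, 68, 64, 57, 70, 88, 96, 97]
```

The box hasn't moved. The profile shows the opening at the rim spans px 266–278.5 and the nose spans about 268.5–279, so it still catches the upper edge. I'll go another 3.5 mm down-slope.

Request:
nudge_tcp:
  deltas:
    - [0,0.003,0,-0.0052,0]
    - [0,0.0058,0,-0.003,0]
    - [0,0.0058,0,-0.003,0]
  squeeze: 60

```text
t: 7.18
eef_pos: [0.6172, -0.0377, 0.235]
tool_rot: [-0.0, 0.7, 0.714, -0.0]
contact_force: [0.1, 0.5, 0.1]
gripper_width: 0.276
gripper_force: 59.6
```

Request:
nudge_tcp:
  deltas:
    - [0,-0.0015,0,0.0026,0]
    - [0,-0.003,0,0.0052,0]
    - [0,-0.003,0,0.0052,0]
  squeeze: 60

```text
t: 7.43
eef_pos: [0.617, -0.0412, 0.2294]
tool_rot: [-0.001, 0.7, 0.714, -0.001]
contact_force: [-0.2, -0.2, -0.2]
gripper_width: 0.281
gripper_force: 59.6
```

It's past the rim plane with no force. Continuing.

Request:
nudge_tcp:
  deltas:
    - [0,-0.0015,0,0.0026,0]
    - [0,-0.003,0,0.0052,0]
    - [0,-0.0045,0,0.0078,0]
    - [0,-0.0045,0,0.0078,0]
  squeeze: 60

```text
t: 7.77
eef_pos: [0.6173, -0.0455, 0.2223]
tool_rot: [-0.0, 0.7, 0.714, -0.0]
contact_force: [-0.9, -0.2, -0.6]
gripper_width: 0.276
gripper_force: 59.6
```

Request:
nudge_tcp:
  deltas:
    - [0,-0.0015,0,0.0026,0]
    - [0,-0.003,0,0.0052,0]
    - [0,-0.003,0,0.0052,0]
  squeeze: 60

```text
t: 8.02
eef_pos: [0.6184, -0.0471, 0.2185]
tool_rot: [-0.0, 0.7, 0.714, 0.001]
contact_force: [0.2, 6.6, 6.2]
gripper_width: 0.272
gripper_force: 60.3
```

Request:
nudge_tcp:
  deltas:
    - [0,-0.001,0,0.0026,0]
    - [0,-0.002,0,0.005,0]
    - [0,-0.002,0,0.005,0]
  squeeze: 60

```text
t: 8.27
eef_pos: [0.6187, -0.0485, 0.2135]
tool_rot: [-0.0, 0.7, 0.714, 0.002]
contact_force: [2.4, 8.0, 2.0]
gripper_width: 0.273
gripper_force: 59.8
```

Request:
nudge_tcp:
  deltas:
    - [0,0,0,0.0026,0]
    - [0,-0.001,0,0.0052,0]
    - [0,-0.002,0,0.0078,0]
    - [0,-0.002,0,0.0078,0]
  squeeze: 60

```text
t: 8.6
eef_pos: [0.6181, -0.051, 0.2048]
tool_rot: [-0.0, 0.7, 0.714, 0.001]
contact_force: [0.2, 5.3, -3.9]
gripper_width: 0.276
gripper_force: 59.2
```

Request:
nudge_tcp:
  deltas:
    - [0,-0.001,0,0.0026,0]
    - [0,-0.0025,0,0.0052,0]
    - [0,-0.004,0,0.0085,0]
    - [0,-0.004,0,0.0085,0]
  squeeze: 60

```text
t: 8.93
eef_pos: [0.6178, -0.0559, 0.1959]
tool_rot: [-0.0, 0.7, 0.714, 0.0]
contact_force: [-0.0, 2.8, -2.8]
gripper_width: 0.279
gripper_force: 59.5
```

39 mm past the rim with small forces. Releasing and pulling up.

Request:
nudge_tcp:
  deltas:
    - [0.35,0,0,0,0]
    - [0.45,0,0,0,0]
    - [0.6,0,0,0,0]
    - [0.6,0,0,0,0]
    - [0.6,0,0,-0.03,0]
    - [0.6,0,0,-0.07,0]
    - [0.6,0,0,-0.11,0]
    - [0,0.02,0,-0.12,0]
    - [0,0.05,0,-0.12,0]
    - [0,0.09,0,-0.12,0]
    - [0,0.09,0,-0.12,0]
    - [0,0.09,0,-0.12,0]
  squeeze: 60

```text
t: 9.93
eef_pos: [0.6161, 0.0355, 0.3168]
tool_rot: [0.0, 0.699, 0.715, 0.0]
contact_force: [-0.8, -0.6, -0.3]
gripper_width: -0.0
gripper_force: 0.0
```

```bash
python3 - <<'E'
from h import *
import cv2
W=cam("wrist");S=cam("scene");T=cam("top")
for n,C in(("w",W),("s",S),("t",T)):
    h=cv2.cvtColor(C["frame"],40);m=(((h[...,0]<8)|(h[...,0]>172))&(h[...,1]>140)&(h[...,2]>60)).astype(np.uint8)
    k,l,st,ce=cv2.connectedComponentsWithStats(m)
    for j in range(1,k):
        if st[j,4]>25: print(n,st[j].tolist(),ce[j].round(1))
o=np.zeros((500,800,3),np.uint8);o[:384,:512]=W["frame"];o[:360,512:800]=cv2.resize(S["frame"][100:220,240:336],None,fx=3,fy=3)
cv2.imwrite("pics/v6.png",o)
E
```

```text
w [247, 303, 12, 19, 183] [252.6 313. ]
s [273, 136, 11, 16, 150] [278.  143.6]
s [166, 158, 23, 8, 113] [177.2 161.5]
s [292, 258, 26, 25, 385] [304.4 271.9]
s [357, 264, 68, 45, 1182] [391.2 286.6]
t [263, 161, 13, 16, 149] [269.  168.5]
t [360, 166, 47, 32, 811] [382.5 181.8]
t [73, 193, 15, 15, 86] [ 78.8 199.4]
t [355, 239, 20, 20, 166] [363.2 248.8]
```

View pics/v6.png

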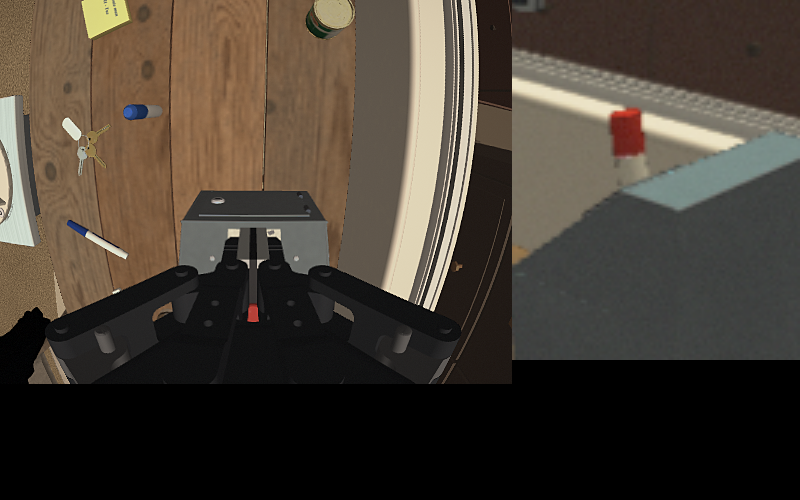

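Stick stands pinched in the port: scene cap top near (278,137.5), top-view cap blob centred at (269,168.5). Locating the tail.

```bash
python3 - <<'E'
from h import *
S=cam("scene");T=cam("top")
for b in(0,1.2,2.4):
    r=least_squares(lambda P:np.r_[(proj(S,P)-[277.7-b,137.7-b/3]).ravel(),(proj(T,P)-[269,168.8]).ravel()],[.6,-.06,.2]);print(b,r.x,r.fun.round(2))
print(arm.get_state()["eef_pos"],arm.get_state()["tool_rot"],arm.get_state()["t"])
E
```

```text
0 [ 0.61493855 -0.07007417  0.25243054] [-0.9   0.18  0.54 -0.63]
1.2 [ 0.61380343 -0.0692904   0.25372471] [-0.3   0.06  0.18 -0.21]
2.4 [ 0.61267078 -0.06851084  0.25501579] [ 0.29 -0.06 -0.17  0.2 ]
[0.6162342  0.03275567 0.31648757] [ 5.58121118e-05  7.00794532e-01  7.13363157e-01 -1.64185683e-04] 10.1833
```

Request:
nudge_tcp:
  deltas:
    - [0,-0.035,0,0,0]
    - [0,-0.07,0,0,0]
    - [0,-0.104,0,0.01,0]
    - [0,-0.104,0,0.045,0]
    - [0,-0.104,0,0.056,0]
    - [0,-0.104,0,0.056,0]
  squeeze: 60

```text
t: 10.68
eef_pos: [0.6159, -0.0707, 0.2572]
tool_rot: [-0.003, 0.701, 0.713, -0.002]
contact_force: [-1.0, -0.8, 0.3]
gripper_width: -0.0
gripper_force: 0.0
```

Request:
nudge_tcp:
  deltas:
    - [0,-0.001,0,0.006,0]
    - [0,-0.002,0,0.012,0]
    - [0,-0.0035,0,0.02,0]
    - [0,-0.0035,0,0.02,0]
  squeeze: 60

```text
t: 11.02
eef_pos: [0.6181, -0.0732, 0.24]
tool_rot: [-0.0, 0.7, 0.714, -0.0]
contact_force: [-1.1, -0.0, -0.6]
gripper_width: -0.004
gripper_force: 0.0
```

```bash
cat > blob.py <<'E'
from h import *
import cv2
for n in("scene","top","wrist"):
    C=cam(n);h=cv2.cvtColor(C["frame"],40);m=(((h[...,0]<8)|(h[...,0]>172))&(h[...,1]>140)&(h[...,2]>60)).astype(np.uint8)
    k,l,st,ce=cv2.connectedComponentsWithStats(m)
    for j in range(1,k):
        if st[j,4]>8: print(n,st[j].tolist(),ce[j].round(1))
s=arm.get_state();print("tcp px",proj(cam("scene"),s["eef_pos"]),s["contact_force"],s["eef_pos"])
E
python3 blob.py
```

```text
scene [274, 145, 11, 16, 148] [278.8 152.4]
scene [166, 158, 24, 8, 121] [177.2 161.6]
scene [292, 258, 26, 25, 384] [304.3 271.9]
scene [302, 263, 8, 4, 23] [305.3 264.6]
scene [357, 264, 68, 45, 1183] [391.2 286.6]
top [360, 166, 47, 32, 809] [382.6 181.7]
top [264, 171, 4, 4, 9] [265.3 172.3]
top [73, 192, 14, 16, 87] [ 78.5 199.3]
top [355, 240, 20, 19, 160] [363.  248.9]
top [363, 246, 6, 6, 24] [365.3 248.4]
wrist [229, 206, 44, 31, 845] [250.4 220.5]
tcp px [[278.86210727 142.84215133]] [ 0.00484179 -0.39555779  0.41836951] [ 0.6182666  -0.07328386  0.24077149]
```

The tail is moving in with the fingers (scene cap top row 136→145). Continuing.

Request:
nudge_tcp:
  deltas:
    - [0,-0.001,0,0.006,0]
    - [0,-0.002,0,0.012,0]
    - [0,-0.003,0,0.018,0]
    - [0,-0.003,0,0.018,0]
  squeeze: 60

```text
t: 11.55
eef_pos: [0.6175, -0.0768, 0.221]
tool_rot: [-0.001, 0.7, 0.714, -0.001]
contact_force: [0.2, 0.4, -0.2]
gripper_width: 0.002
gripper_force: 0.0
```

Request:
nudge_tcp:
  deltas:
    - [0,-0.001,0,0.006,0]
    - [0,-0.002,0,0.012,0]
    - [0,-0.003,0,0.018,0]
    - [0,-0.003,0,0.018,0]
  squeeze: 60

```text
t: 11.88
eef_pos: [0.6194, -0.0794, 0.205]
tool_rot: [0.001, 0.701, 0.714, 0.001]
contact_force: [0.7, 1.0, 4.5]
gripper_width: 0.0
gripper_force: 2.1
```

```bash
python3 blob.py
```

```text
scene [166, 158, 24, 8, 119] [177.1 161.4]
scene [292, 258, 26, 25, 384] [304.4 271.9]
scene [302, 263, 8, 4, 24] [305.1 264.6]
scene [357, 264, 68, 45, 1181] [391.1 286.6]
top [360, 166, 47, 32, 808] [382.6 181.8]
top [73, 189, 15, 19, 93] [ 78.5 199.1]
top [355, 240, 20, 19, 165] [363.2 248.9]
top [363, 246, 6, 6, 24] [365.5 248.4]
wrist [229, 210, 41, 28, 734] [247.7 221.1]
tcp px [[281.0866884  158.37492741]] [2.29894501 0.88081521 5.24432823] [ 0.61935095 -0.07935044  0.20493172]
```

Request:
nudge_tcp:
  deltas:
    - [0,0.004,0,0,0]
    - [0,0.004,0,0.005,0]
    - [0,0.003,0,0.01,0]
    - [0,0.003,0,0.01,0]
  squeeze: 60

```text
t: 12.42
eef_pos: [0.6172, -0.0765, 0.1927]
tool_rot: [-0.001, 0.7, 0.714, -0.001]
contact_force: [0.5, 0.1, 0.5]
gripper_width: -0.003
gripper_force: 0.0
```

```bash
python3 blob.py | grep -E "wrist|tcp"
```

```text
wrist [232, 221, 40, 16, 325] [251.1 226.8]
tcp px [[279.81356344 162.72646305]] [-0.11023049  0.58805626  0.46755762] [ 0.61797402 -0.07672248  0.19403213]
```

Request:
nudge_tcp:
  deltas:
    - [0,-0.001,0,0.005,0]
    - [0,-0.002,0,0.009,0]
    - [0,-0.002,0,0.009,0]
  squeeze: 60

```text
t: 12.87
eef_pos: [0.6185, -0.078, 0.185]
tool_rot: [-0.0, 0.7, 0.714, 0.001]
contact_force: [1.8, 4.9, 1.4]
gripper_width: 0.0
gripper_force: 2.1
```

```bash
python3 blob.py | grep -E "wrist|tcp"
```

```text
wrist [230, 225, 41, 12, 217] [246.6 229. ]
tcp px [[280.35961215 166.41317382]] [ 1.95920929  4.25669855 -1.96793141] [ 0.61844613 -0.07804539  0.18517771]
```

Request:
nudge_tcp:
  deltas:
    - [0,-0.002,0,0.004,0]
    - [0,-0.003,0,0.007,0]
    - [0,-0.003,0,0.007,0]
  squeeze: 60

```text
t: 13.32
eef_pos: [0.6191, -0.0797, 0.1791]
tool_rot: [-0.001, 0.7, 0.714, 0.002]
contact_force: [0.9, 12.3, 5.7]
gripper_width: -0.002
gripper_force: 6.1
```

```bash
python3 blob.py | grep -E "wrist|tcp"
```

```text
wrist [228, 229, 12, 9, 83] [233.7 232.5]
wrist [267, 229, 3, 8, 23] [268.  232.7]
tcp px [[281.05050267 168.95537642]] [ 0.70387129 11.87897555  5.63012731] [ 0.61905192 -0.07969445  0.17915389]
```

Request:
nudge_tcp:
  deltas:
    - [0,0.003,0,0,0]
    - [0,0.003,0,0.004,0]
    - [0,0.003,0,0.007,0]
    - [0,0.003,0,0.007,0]
  squeeze: 60

```text
t: 13.85
eef_pos: [0.6195, -0.0786, 0.1757]
tool_rot: [0.001, 0.7, 0.714, 0.001]
contact_force: [-9.7, 5.3, 32.1]
gripper_width: 0.003
gripper_force: 25.3
```

```bash
python3 blob.py | grep -E "wrist|tcp"
```

```text
wrist [228, 231, 12, 7, 68] [233.  233.6]
wrist [267, 230, 3, 7, 15] [267.7 233.5]
tcp px [[280.8454839  170.13858359]] [-9.57842969  5.67261546 34.34948405] [ 0.61954071 -0.07860922  0.17576043]
```

Request:
nudge_tcp:
  deltas:
    - [0,0,0,-0.006,0]
    - [0,-0.002,0,-0.006,0]
    - [0,-0.002,0,-0.006,0]
  squeeze: 60

```text
t: 14.3
eef_pos: [0.6186, -0.0791, 0.1784]
tool_rot: [-0.001, 0.701, 0.714, 0.001]
contact_force: [-1.5, 13.6, 7.4]
gripper_width: 0.001
gripper_force: 6.6
```

```bash
python3 blob.py | grep -E "wrist|tcp"
```

```text
wrist [230, 229, 10, 8, 73] [234.3 232.5]
wrist [267, 229, 4, 8, 31] [268.5 232.6]
tcp px [[280.62012636 169.26373704]] [-1.35888705 13.15059697  7.91607748] [ 0.61857763 -0.07878582  0.17827484]
```

Request:
nudge_tcp:
  deltas:
    - [0,-0.0005,0,0.003,0]
    - [0,-0.0015,0,0.005,0]
    - [0,-0.0025,0,0.007,0]
    - [0,-0.0025,0,0.007,0]
  squeeze: 60

```text
t: 14.83
eef_pos: [0.6196, -0.0791, 0.1755]
tool_rot: [-0.001, 0.7, 0.714, 0.003]
contact_force: [-12.2, 25.0, 41.0]
gripper_width: 0.001
gripper_force: 32.4
```

```bash
python3 blob.py | grep -E "wrist|tcp"
```

```text
wrist [228, 230, 12, 8, 79] [233.3 233.1]
wrist [267, 230, 3, 7, 18] [267.8 233.3]
tcp px [[281.03451606 170.27601322]] [-11.94627659  25.19227726  41.83312895] [ 0.6196316  -0.07912405  0.17553474]
```

Request:
nudge_tcp:
  deltas:
    - [0,0.003,0,-0.012,0]
    - [0,0.004,0,-0.04,0]
    - [0,0.004,0,-0.08,0]
    - [0,0.04,0,-0.11,0]
    - [0,0.08,0,-0.11,0]
    - [0,0.1,0,-0.11,0]
    - [0,0.1,0,-0.11,0]
  squeeze: 60

```text
t: 15.62
eef_pos: [0.6165, 0.0202, 0.2812]
tool_rot: [0.0, 0.699, 0.715, 0.001]
contact_force: [0.7, 0.3, -0.3]
gripper_width: 0.001
gripper_force: 0.0
```

```bash
python3 blob.py; python3 - <<'E'
from h import *
import cv2
T=cam("top");S=cam("scene")
for n,C,(x,y,w,h) in(("scene",S,(296,175,60,90)),("scene-side",S,(245,190,60,75)),("top",T,(290,150,40,70))):
    a=cv2.imread(f"pics/{n.split('-')[0]}0.png",0)[y:y+h,x:x+w];b=cv2.cvtColor(C["frame"],6)[y:y+h,x:x+w]
    print(n,cv2.phaseCorrelate(np.float32(a),np.float32(b)))
print(T["frame"][158:190:3,262:284].tolist().__len__())
for r in range(158,192,2): print(r," ".join("%02x%02x%02x"%tuple(v[::-1]) for v in T["frame"][r,262:286]))
E
```

```text
scene [166, 158, 24, 8, 118] [177.2 161.6]
scene [292, 258, 26, 25, 386] [304.5 271.9]
scene [302, 263, 8, 4, 23] [305.3 264.6]
scene [357, 264, 68, 45, 1186] [391.2 286.6]
top [360, 166, 47, 32, 810] [382.6 181.8]
top [269, 171, 10, 13, 99] [273.7 176.9]
top [73, 193, 14, 15, 85] [ 78.5 199.2]
top [355, 240, 20, 19, 161] [363.2 248.9]
top [363, 246, 6, 6, 24] [365.5 248.4]
tcp px [[250.73241736 119.07541733]] [-0.63909473 -0.4416167   0.15468749] [0.61625745 0.01621443 0.28003194]
scene ((-0.030691459823540157, -0.0877461873286478), 1.026022355114972)
scene-side ((0.043453629506277736, 0.5356541438990945), 0.9823569378323025)
top ((-0.05543987363297376, -0.034340156140721945), 1.0333219029837184)
11
158 494842 43413b 44423d 43413b 413e38 403c36 403d37 403b36 3f3c36 3f3b36 3e3a35 3d3935 3c3933 3b3732 38342f 36322e 393531 3b3833 3b3b39 383635 3d3733 4c4b43 56554e 575750
160 42413a 3d3934 3c3935 3a3633 3a3631 39352f 36312c 322e2a 2e2b27
[... 1985 characters left out ...]
e3c36 4e4d47
184 504c44 403e39 3b3835 3b3b3a 393737 35312d 3b3833 48423a 4e3f36 4e362b 4b3025 492d22 452c25 504540 575558 50555d 45494f 393939 3b3834 3c3c3b 393737 35312d 3f3d37 4e4e48
186 514e44 43413b 3f3b37 3b3b39 3b3938 38332f 3a3531 3c3732 413a32 453d35 464038 433e38 403c37 403d38 413f3a 3f3d38 3b3733 383530 3b3734 3b3b39 393836 37322e 403d39 4f4e48
188 5a564c 494841 3e3b36 393633 3a3633 3f3b36 3f3b35 403c36 3f3b35 3f3a35 3d3a34 3d3834 3d3833 3b3733 393631 37332f 35312e 35312d 35312d 2f2d2a 302f2b 393833 474540 52524b
190 5f5b50 4c4a43 3e3b36 373430 33312d 35312d 35312d 34312d 302e2a 34332e 383732 3b3a35 403f3a 42413b 474640 4d4d46 52524b 52524b 54544d 55554d 575750 565750 565750 56554e
```

The stick is still in the throat with its tail at top px (273.7,176). It sits off-centre in x, and the 22 mm fingertip width wedges between the upper rim and the lower wall. The closed tips measure only about 14 mm the other way, so I'll work out a push with the tool turned 90°.

```bash
python3 - <<'E'
from h import *
T=cam("top")
for z in(.175,.182):
    print(z,least_squares(lambda P:(proj(T,[P[0],P[1],z])-[273.7,176.2]).ravel(),[.6,-.08]).x)
# rim edges, row 173: cols 266 and 278.5
n=np.array([0,.616,.788]);P=np.array([.618,-.077,.196])
for px in([266,173],[278.5,173],[272,160.3],[272,186.5]):
    d=T["T"][:3,:3]@np.r_[(np.array(px)-T["c"])/T["f"],1];o=T["T"][:3,3];print(px,(o+d*((P-o)@n)/(d@n)).round(4))
s=arm.get_state();print(s["q"],s["eef_pos"],s["tool_rot"])
E
```

```text
0.175 [ 0.61436551 -0.08117509]
0.182 [ 0.61290535 -0.08088679]
[266, 173] [ 0.6196 -0.0642  0.186 ]
[278.5, 173] [ 0.6145 -0.0903  0.2064]
[272, 160.3] [ 0.645  -0.0776  0.1965]
[272, 186.5] [ 0.5877 -0.0761  0.1953]
[ 2.31764656e-02  2.99260682e-01  1.59818560e+00 -3.70895820e-04
  1.24485794e+00  5.58364064e-03] [0.616434   0.01566928 0.28013707] [-1.21946947e-04  7.00817045e-01  7.13340951e-01 -3.77581463e-04]
```

Request:
nudge_tcp:
  deltas:
    - [0,0,0,0,1.571]
    - [0,0,0,0,1.571]
    - [0,0,0,0,1.571]
    - [0,0,0,0,1.571]
    - [0,0,0,0,1.571]
    - [0,0,0,0,1.571]
    - [0,0,0,0,1.571]
    - [0,-0.02,0,0,1.571]
    - [0,-0.04,-0.001,0,1.571]
    - [0,-0.06,-0.002,0,1.571]
    - [0,-0.08,-0.003,0,1.571]
    - [0,-0.0966,-0.0041,0,1.571]
    - [0,-0.0966,-0.0041,0,1.571]
    - [0,-0.0966,-0.0041,0,1.571]
    - [0,-0.0966,-0.0041,0,1.571]
  squeeze: 60

```text
t: 17.22
eef_pos: [0.6141, -0.0805, 0.2804]
tool_rot: [-0.0, 1.0, 0.01, -0.0]
contact_force: [-0.4, 0.4, 0.8]
gripper_width: 0.001
gripper_force: 0.0
```

```bash
python3 -c "
from station import arm
arm.read_camera('top');s=arm.get_state();print(s['eef_pos'],s['tool_rot'],s['contact_force'])"
```

```text
[ 0.6141747  -0.0800746   0.28043299] [-6.37632480e-05  9.99944898e-01  1.04968578e-02 -1.10424814e-04] [ 0.24626836 -0.67702546  0.14412538]
```

Request:
nudge_tcp:
  deltas:
    - [0,0,0.001,0.03,0]
    - [0,0,0.001,0.06,0]
    - [0,0,0.001,0.075,0]
    - [0,0,0.001,0.085,0]
    - [0,0,0.001,0.085,0]
  squeeze: 60

```text
t: 17.68
eef_pos: [0.615, -0.0788, 0.1997]
tool_rot: [-0.001, 1.0, 0.011, 0.001]
contact_force: [-11.7, 10.7, 31.9]
gripper_width: -0.005
gripper_force: 15.7
```

Request:
nudge_tcp:
  deltas:
    - [0,0,0,0.006,0]
    - [0,0,0,0.012,0]
    - [0,0,0,0.012,0]
  squeeze: 60

```text
t: 17.93
eef_pos: [0.6164, -0.0776, 0.1856]
tool_rot: [-0.002, 1.0, 0.011, 0.003]
contact_force: [3.1, 14.3, 10.2]
gripper_width: -0.002
gripper_force: 7.3
```

Request:
nudge_tcp:
  deltas:
    - [0,0,0,0.003,0]
    - [0,0,0,0.006,0]
    - [0,0,0,0.006,0]
  squeeze: 60

```text
t: 18.18
eef_pos: [0.616, -0.0776, 0.179]
tool_rot: [-0.002, 1.0, 0.011, 0.002]
contact_force: [1.6, 13.4, 7.9]
gripper_width: -0.001
gripper_force: 6.7
```

```bash
python3 blob.py | grep -E "wrist|tcp"
```

```text
wrist [245, 200, 42, 48, 1132] [265.5 219.3]
tcp px [[279.52634619 169.13026928]] [ 1.47591982 13.28739891  7.25301337] [ 0.6159559  -0.07779331  0.17910477]
```

```bash
python3 - <<'E'
from h import *
import cv2
W=cam("wrist");p=np.array(arm.get_state()["eef_pos"])
print(proj(W,[p,p+[0,0,.02],p+[.011,.0,0],p+[0,-.011,0]]).round(0).tolist())
f=W["frame"];h=cv2.cvtColor(f,40)
for r in range(180,270,4):
    print(r,"".join("R" if ((h[r,c,0]<8 or h[r,c,0]>172) and h[r,c,1]>120 and h[r,c,2]>50) else " .:-=+*#%@"[min(9,int(h[r,c,2])//20)] for c in range(200,320,2)))
E
```

```text
[[251.0, 244.0], [251.0, 262.0], [252.0, 224.0], [272.0, 244.0]]
180 #++++++----------------------------------::::::.::.....:-+++
184 #++++++-------------------------------------=-------::-----+
188 @++++++--------:-----------------------------------------:++
192 @++++++------------:+-=:::-------------------------------:++
196 @++++++------------:+=*########+-::----------------------:++
200 @++++++=-----------:+=*#####+RRR=**++***=-:-:------------:++
204 @=+++++------------.+=*#RRRRRRRRRRRRR*+++++=:-------------++
208 @=+++++=-----------.+==RRRRRRRRRRRRRRR=*+++=:-------------++
212 @=+++++=-----------.+==RRRRRRRRRRRRRRRR=**+=:-------------++
216 @++++++=-----------:+==RRRRRRRRRRRRRRRRR=*+=-------------=++
220 @*+++++=-----------:+==RRRRRRRRRRRRRRRRRR===------------:+++
224 @%++++++-----------:+==RRRRRRRRRRRRRRRRRRRR-------------:+++
228 @%++++++:----------:=====.  -====RRRRRRRRRRR------------:+++
232 @@++++++:----------:=====.  -====*RRRRRRRRRR------------:+++
236 @@++++++-------:::::=====.  :=====RRRRRRRRRR-------------+++
240 @@++++++:----......:=====. .:===== .....RRR:------------=+++
244 @@++++++-----  .. .======.. :=====  .... RR:------------++++
248 @@++++++----   .   ======   .=====:  .   R=:-----------:++++
252 @@*+++++=---...... ====== . .=====+.......=:-----------:++++
256 @@%+++++=--........====== .  ====== ......-:------------++++
260 @@%++++++--........ .@@@@:--:@@@=   .......------------=++++
264 @@@+++++= ............. @:::.@ .... ... .....---------:+++++
268 +=*+++++.. ...::::..... +:::::......:::...... ---------- ...
```

Request:
nudge_tcp:
  deltas:
    - [0,0,-0.003,-0.01,0]
    - [0,0,-0.003,-0.04,0]
    - [0,0,-0.04,-0.06,0]
    - [0,0,-0.08,-0.06,0]
    - [0,0,-0.1,-0.06,0]
    - [0,0,-0.1,-0.06,0]
  squeeze: 60

```text
t: 18.93
eef_pos: [0.6125, 0.0234, 0.2383]
tool_rot: [-0.001, 1.0, 0.012, 0.001]
contact_force: [0.5, -0.3, -0.1]
gripper_width: 0.001
gripper_force: 0.0
```

```bash
python3 blob.py; python3 - <<'E'
from h import *
import cv2
for n,x0,x1,y0,y1 in(("top",255,292,152,196),):
    f=cam(n)["frame"];h=cv2.cvtColor(f,40)
    for r in range(y0,y1,1):
        print(r,"".join("R" if ((h[r,c,0]<8 or h[r,c,0]>172) and h[r,c,1]>120 and h[r,c,2]>50) else " .:-=+*#%@"[min(9,int(h[r,c,2])//16)] for c in range(x0,x1)))
E
```

```text
scene [166, 158, 24, 8, 126] [177.3 161.6]
scene [292, 258, 26, 25, 384] [304.4 271.9]
scene [302, 263, 8, 4, 24] [305.1 264.6]
scene [357, 264, 68, 45, 1181] [391.2 286.6]
top [360, 166, 47, 32, 810] [382.6 181.8]
top [269, 171, 10, 13, 98] [273.7 177. ]
top [73, 193, 13, 14, 83] [ 78.7 199.3]
top [355, 240, 20, 19, 164] [363.2 248.9]
top [363, 246, 6, 6, 24] [365.5 248.4]
wrist [0, 151, 21, 58, 746] [  6.8 184.4]
wrist [372, 180, 25, 36, 666] [383.2 198.9]
tcp px [[249.19317648 136.60049606]] [ 0.4204278  -0.23704013  0.03606453] [0.61234409 0.01932372 0.23750554]
152 @%*++++++++++++++++++++++++++++++++++
153 @@*++++++++++++++++++++++++++++++++++
154 @@*++***++++++++++++++++===++++++++++
155 @@*++##*++++++++++++====---==++++++++
156 @@#++*#*++++++++======------=++++++++
157 @@#++++++++=======----------=++++++++
158 @@#++++=======--------------=++++++++
159 @@#+++==------------:::-----=++++++++
160 @@%+++==--------::::--------=++++
[... 774 characters left out ...]
----=+RRRRRRRRR=----=+++++++
180 @@@#+++=-----==RRRRRRRRR=----=+++++++
181 @@@#+++=------=RRRRRRRR==----=+++++++
182 @@@%+++=------=RRRRRRR==------=++++++
183 @@@%+++==-----==RRRRR=++------=++++++
184 @@@%+++==-----======+++=------=++++++
185 @@@%+++==-----=========------=+++++++
186 @@@%+++==------=======-------=+++++++
187 @@@%*++==-----=====-----------=++++++
188 @@@%*+++=----=---------------=+++++++
189 @@@%*+++=-----------------==+++++++++
190 @@@@*+++=----------====++++++++++++++
191 @@@@*+++==---====++++++++++++++++**++
192 @@@@*+++++++++++++++++++++++++++*##*+
193 @@@@#+++++++++++++++++++++++++++*##*+
194 @@@@#++++++++++++++++++++++++++++++++
195 @@@@#++**++++++++++++++++++++++++++++
```

The tail sits just past the lower edge, and both closed orientations wedge on the frame. A single finger is thin enough. With the gripper open 70 mm along the slope line, the rear finger goes in the port and the front finger stays clear ahead of the box.

Request:
nudge_tcp:
  deltas:
    - [0.82,0,0,-0.01,0]
    - [0.82,0,0,-0.01,0]
    - [0.82,0,0,-0.01,0]
    - [0.82,0,0.02,-0.01,0]
    - [0.82,0,0.04,-0.01,0]
    - [0.82,0,0.0588,-0.01,0]
    - [0.82,0,0.0588,-0.01,0]
    - [0.82,0,0.0588,-0.01,0]
  squeeze: 60

```text
t: 19.85
eef_pos: [0.6135, -0.0406, 0.2476]
tool_rot: [-0.0, 1.0, 0.008, 0.0]
contact_force: [-0.3, 0.4, -0.3]
gripper_width: 0.821
gripper_force: 0.0
```

```bash
python3 - <<'E'
from h import *
import cv2
W=cam("wrist");p=np.array(arm.get_state()["eef_pos"]);print(p,arm.get_state()["gripper_width"])
print(proj(W,[[.613,-.0745,p[2]],[.613,-.0745,p[2]+.01],[.613,-.0903,.2064],[.613,-.0642,.186],[.613,-.083,.172]]).round(0).tolist())
f=W["frame"];h=cv2.cvtColor(f,40)
for r in range(184,280,4):
    print(r,"".join("R" if ((h[r,c,0]<8 or h[r,c,0]>172) and h[r,c,1]>120 and h[r,c,2]>50) else " .:-=+*#%@"[min(9,int(h[r,c,2])//20)] for c in range(240,400,2)))
E
```

```text
[ 0.61345545 -0.03982457  0.24755857] 0.8212860045650735
[[315.0, 245.0], [318.0, 253.0], [326.0, 218.0], [284.0, 208.0], [306.0, 202.0]]
184 @@@: @@@@@+++++++=-------:=RRRRRRRRRRRR+====--------=+++++++++++++++++++++++++++
188 @@@#  @@@@+++++++=--------=RRRRRRRRRRRRRR===:-------++++++++++++++++++++++++++++
192 @@@@: #@@@+++++++-------:-=RRRRRRRRRRRRRR===:------:++++++++++++++++++++++++++++
196 @@@@@  @@@+++++++---------=RRRRRRRRRRRRRRR==:------:++++++++++++++++++++++++++++
200 @@@@@+ +@@+++++++---------=RRRRRRRRRRRRRR-=--------:+++++++++=++++++++++++++++++
204 @@@@@@  @@+++++++:-----::==RRRRRRRRRRRRR-==---------++++++++++++++++++++++++++++
208 @@@@@@@.@@+++++++------::==++RRRRRRRRRR====--------=++++++++++++++++++++++++++++
212 @@@@@@@@@@+++++++-------:+=++++++==++++====-------:=++++++++++++++++++++++++++++
216 @@@@@@@@@@+++++++-------:+=++++++++++++====:------:+++++++++++++++++++++++++++++
220 +=+@@@@@@@+++++++:-----::+-:::::::-::::===
[... 528 characters left out ...]
++++++++++++++++++++
248 +++++++++++++++%%++++++++++-------------=       .=====... =+++++++++++++++++++++
252 +++++++++++++++++++++++++++++++++==-----=        .=====-...:++++++++++++++++++++
256 +++++++++++++=++++++++++++++++++++++++++-          ======....++++++++++++=++++++
260 +++++++++++++++=++++++++++++++++++++++++.           ====== .. :+++++++++++++++++
264 ++++++++++++++++++++++++++++++++++++++++:            ======. ...++++++++++++++++
268 ++++++++++++++++++++++++++++++++++++++++:           :=@@@%  .... .  .=++++++++++
272 ++++++++++++++++++++++++++++++++++++++++=          .:#@@:.... ..   ... :++++++++
276 *+++++++++++=++++++++++=++++++++++++++++++         ::     . ....:.. ... ++++++++
```

Request:
nudge_tcp:
  deltas:
    - [0.82,0,0,0.03,0]
    - [0.82,0,0,0.05,0]
    - [0.82,0,0,0.06,0]
    - [0.82,0,0,0.06,0]
  squeeze: 60

```text
t: 20.23
eef_pos: [0.612, -0.0388, 0.1852]
tool_rot: [-0.0, 1.0, 0.01, -0.002]
contact_force: [-1.6, 0.2, 0.1]
gripper_width: 0.822
gripper_force: 0.0
```

Request:
nudge_tcp:
  deltas:
    - [0.82,0,0,0.006,0]
    - [0.82,0,0,0.012,0]
    - [0.82,0,0,0.012,0]
  squeeze: 60

```text
t: 20.48
eef_pos: [0.6135, -0.0394, 0.1754]
tool_rot: [-0.0, 1.0, 0.01, -0.0]
contact_force: [0.4, -0.3, -0.3]
gripper_width: 0.816
gripper_force: 0.0
```

```bash
python3 blob.py | grep wrist
```

```text
wrist [312, 199, 40, 55, 1215] [328.4 223.6]
```

Request:
nudge_tcp:
  deltas:
    - [0.82,0,0,0.004,0]
    - [0.82,0,0,0.008,0]
    - [0.82,0,0,0.008,0]
  squeeze: 60

```text
t: 20.93
eef_pos: [0.613, -0.0396, 0.1668]
tool_rot: [-0.0, 1.0, 0.009, -0.0]
contact_force: [-0.3, 0.4, 1.0]
gripper_width: 0.821
gripper_force: 0.0
```

Request:
nudge_tcp:
  deltas:
    - [0.82,0,0,0.004,0]
    - [0.82,0,0,0.006,0]
    - [0.82,0,0,0.006,0]
  squeeze: 60

```text
t: 21.18
eef_pos: [0.6138, -0.0395, 0.1624]
tool_rot: [-0.0, 1.0, 0.009, 0.0]
contact_force: [-1.7, 2.2, 7.1]
gripper_width: 0.82
gripper_force: 3.6
```

```bash
python3 blob.py | grep wrist
```

```bash
python3 blob.py
```

```text
scene [166, 158, 24, 8, 113] [177.4 161.5]
scene [292, 258, 26, 25, 382] [304.3 272. ]
scene [302, 263, 8, 4, 24] [305.1 264.6]
scene [357, 264, 68, 45, 1182] [391.2 286.6]
top [360, 166, 47, 32, 808] [382.5 181.8]
top [73, 193, 15, 15, 89] [ 78.7 199.5]
top [355, 240, 20, 19, 164] [363.1 248.9]
top [363, 246, 6, 6, 23] [365.5 248.5]
tcp px [[267.22080855 171.7509434 ]] [-1.31276309  1.5261689   7.82807895] [ 0.61384393 -0.03945721  0.16233039]
```

Request:
nudge_tcp:
  deltas:
    - [0.82,0,0,0.003,0]
    - [0.82,0,0,0.003,0]
  squeeze: 60

```text
t: 21.75
eef_pos: [0.6141, -0.0395, 0.1619]
tool_rot: [0.0, 1.0, 0.009, 0.001]
contact_force: [-11.6, 3.6, 28.4]
gripper_width: 0.819
gripper_force: 13.6
```

```bash
python3 blob.py | grep -E "tcp|wrist"
```

```text
tcp px [[267.32186395 171.90999366]] [-11.07785082   3.47365439  28.65958724] [ 0.61410829 -0.03952666  0.1618596 ]
```

The red cap has disappeared from view. Pulling out to check the flap against the start image.

Request:
nudge_tcp:
  deltas:
    - [0.82,0,0,-0.02,0]
    - [0.82,0,0,-0.05,0]
    - [0.82,0,0,-0.09,0]
    - [0.82,0,-0.04,-0.1,0]
    - [0.82,0,-0.08,-0.1,0]
    - [0.82,0,-0.12,-0.1,0]
    - [0.82,0,-0.14,-0.1,0]
    - [0.82,0,-0.14,-0.1,0]
  squeeze: 60

```text
t: 22.62
eef_pos: [0.6106, 0.1044, 0.2585]
tool_rot: [-0.001, 1.0, 0.011, 0.0]
contact_force: [0.4, -0.4, -0.1]
gripper_width: 0.819
gripper_force: 0.0
```

```bash
python3 blob.py | grep -E "top|wrist"; python3 - <<'E'
from h import *
import cv2
T=cam("top");S=cam("scene");g=cv2.cvtColor(T["frame"],6);g0=cv2.imread("pics/top0.png",0)
for r in (163,168,173,178,183): print(r,g[r,262:284].tolist(),g0[r,262:284].tolist())
c0=cv2.imread("pics/top0.png")[165:182,271:276].mean((0,1));print(c0,T["frame"][165:182,271:276].mean((0,1)))
for n,C,(x,y,w,h) in(("scene",S,(296,175,60,90)),("scene-side",S,(245,190,60,75)),("top",T,(290,150,40,70))):
    a=cv2.imread(f"pics/{n.split('-')[0]}0.png",0)[y:y+h,x:x+w];b=cv2.cvtColor(C["frame"],6)[y:y+h,x:x+w]
    print(n,cv2.phaseCorrelate(np.float32(a),np.float32(b)))
E
```

```text
top [360, 166, 47, 32, 808] [382.6 181.8]
top [355, 239, 20, 20, 163] [363.  248.9]
top [363, 246, 6, 6, 22] [365.4 248.6]
wrist [29, 145, 45, 61, 1501] [ 47.1 178.3]
wrist [485, 290, 9, 3, 18] [489.2 290.9]
163 [67, 62, 62, 57, 53, 61, 81, 103, 116, 125, 130, 129, 130, 132, 131, 113, 78, 61, 63, 58, 53, 62] [75, 69, 69, 64, 57, 67, 90, 113, 127, 137, 142, 140, 140, 142, 141, 123, 85, 68, 69, 66, 58, 69]
168 [76, 62, 60, 57, 53, 61, 83, 115, 131, 132, 132, 132, 132, 133, 133, 120, 91, 65, 62, 59, 54, 56] [83, 69, 68, 64, 59, 67, 91, 125, 142, 144, 143, 143, 143, 144, 143, 131, 99, 72, 67, 65, 58, 64]
173 [77, 62, 60, 59, 55, 57, 75, 112, 131, 132, 133, 133, 132, 133, 134, 132, 108, 67, 59, 58, 53, 59] [84, 69, 67, 65, 60, 63, 83, 122, 143, 144, 145, 144, 144, 144, 145, 143, 118, 74, 67, 64, 59, 64]
178 [78, 63, 59, 62, 57, 56, 74, 105, 126, 133, 134, 133, 134, 134, 134, 132, 111, 72, 60, 61, 57, 58] [86, 70, 66, 68, 64, 63, 81, 114, 137, 143, 145, 145, 144, 145, 146, 144, 121, 79, 67, 68, 64, 65]
183 [79, 65, 59, 62, 58, 51, 58, 90, 120, 132, 133, 134, 133, 133, 134, 132, 114, 77, 60, 62, 58, 51] [87, 72, 65, 68, 65, 57, 65, 99, 130, 144, 146, 145, 145, 145, 145, 143, 124, 85, 67, 68, 64, 58]
[132.44705882 143.81176471 151.05882353] [121.10588235 131.87058824 138.92941176]
scene ((-0.1154182829983057, -0.0231282894124476), 1.041089589684098)
scene-side ((-0.01666143526680841, 0.46022540884208496), 1.0345087011125353)
top ((-0.04346366456125139, 0.0056292779926181424), 1.0297239202592108)
```

The flap profile matches the start image, so it's shut. The stick is inside and the box hasn't moved, so I'm handing in.

```bash
python3 -c "
from station import arm
print(arm.finish_job())"
```

```text
the job is handed in; nothing more can be done
None
```

I posted the glue stick through the flap and it is no longer visible in the port; the flap has sprung shut and the box has not moved in the camera images, though the nose caught the frame twice (about 30 N) on the way in, and the closed fingertips wedged on the frame (up to about 50 N at the wrist), so I pushed the tail through with one open finger.

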